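# Tip the blank magazine into the feed cradle

## Robot

A 6-joint arm with a two-finger parallel gripper is mounted at the origin on the work surface. World frame = base frame: x ahead of the robot, y to its left, z up, the work surface at z = 0. Lengths are in mm, angles in rad, forces in N, time in s.
With the tool pointing down it reaches from about 350 to 875 mm from the base axis. Payload 4.2 kg.
Tool frame: the origin (TCP) lies on the mounting face of the last link; the fingertips stand 173 mm ahead of it and the grasp point (between the pads) lies 155 mm ahead of it (tcp_to_grasp is the distance from the TCP to the grasp point, in mm); z points along the fingers, y is the direction in which the jaws open and shut (so a half turn about z gives the same grasp; the last joint's range is limited). The gripper opens to 85 mm and grips with 20 to 120 N. Pads are 22 mm wide; open, the fingers measure 114 mm over their backs; the gripper's body (76 mm by 85 mm) begins 54 mm behind the grasp point. The pads swing forward as they close: fully open they stand 13 mm farther back than shut.
Start: joints at [1.601, 0.385, 0.008, 0, -1.194, -0.259], TCP at [141.724, 608.699, 404.712] pointing down, gripper open.
Joint ranges: [-3.14, 3.14], [-1.21, 2.06], [-1.07, 1.41], [-3.16, 2.05], [-2.99, -0.16], [-3.1, 3.1]. Speed limits (rad/s): [2.79, 2.79, 3.14, 3.14, 3.14, 3.14].

## Interface

Orientations are given as a unit quaternion [x, y, z, w].
In Python, from bench import * gives the robot as it stands. The module is installed in compiled form; this text tells all that it offers.
- The arm moves only by the tool apply_moves, never from a script. Its arguments are lists of equal length, an entry for each row: "fingers": the closure, from 0 (fully open) to 1 (shut); "dp": the shift along the world's x, y, z in cm, a list of three; "yaw": the turn about the world's z in degrees. A call has 1 to 10 rows; each row is the pose to reach, as a shift and turn from the pose measured when the call began; what a row does not reach only later rows make up. A row lasts 1/10 s, in which the tool goes at most 50 mm and 8.59 degrees, less where a joint would pass 70% of its speed; a pose out of reach is approached as far as the arm can. A call with a gripper value outside its range is refused whole. The fingers move at their own pace and stop on an object; the grip force is fixed at half the most. Time passes only in rows, so rows that repeat a pose let the fingers close. It gives the time, the measured TCP pose, the force and the opening at its end, in the units of the state.
- read_state(): the state, without advancing time (a new reading comes with each control period).
- get_image(name): name is "side" or "top"; returns a dict with "color" (400x640x3 uint8, blue, green, red), "mtx" (3x3 intrinsics, pixels), "camera_from_world" (4x4, takes a point from world to camera coordinates). Camera axes: x right, y down, z forward; pixel columns grow to the right and rows downward; lengths in mm; the calibration is good to about 2 mm. A picture is of the moment at which its call begins. There is no depth.
- job_done(): hands the job in, once; it reports no verdict.
The state is a dict: "clock": time; "joints": joint angles; "joint_vel": joint speeds; "joint_efforts": joint torques, N m; "position": TCP position; "ee_rot": TCP orientation; "contact_force": force on the tool from outside, world axes, zero at the start; "wrist_torque": the same for the moment, N m; "gripper_width": finger opening in mm.
Only numpy, scipy, OpenCV 4.12 (cv2) and the standard library are available. Lean on these libraries where they do the work, as an engineer would, in place of code of your own. Each camera call takes 0.05 s, during which the arm holds its last target. There are 200 camera calls.

## Task

The orange magazine of badge blanks stands on its foot in the feed cradle, near the cradle's open end. Push it over with your fingertips so that it lies down flat between the side rails with its top towards the green end stop, and push it along the cradle until its top end is fully home against the stop. Only push: do not pinch, lift or carry it, and leave the blue magazine, the steel die and the stack of badges where they stand.

Things in the scene. Friction and masses are not known exactly. Their poses are not given: they have to be found in the camera images.
- orange_magazine: Orange box-shaped magazine, 62 x 62 mm in section, 170 mm tall, 0.25 to 0.5 kg, weight central, with aluminium discs showing through windows on two opposite sides. Origin: centre of its foot face; z runs from foot to top end. It starts upright on the cradle floor, within 4 degrees of parallel to the cradle, x towards the stop. Lying, it is 62 mm high and slides under a push of 2 to 6 N.
- orange_top (a point): Centre of the orange magazine's top end face, 170 mm from the foot. Pushed near its top towards the stop, the magazine tips over its foot edge, balances at about 20 degrees, then falls by itself and lies with a gap to the stop.
- orange_middle (a point): Centre of the orange magazine, 85 mm from the foot.
- cradle: Feed cradle fixed to the bench, 340 x 136 mm. Origin: centre of its underside. Its x axis runs along it from the open end (x = -170 mm, no wall) to the green end stop (50 mm tall, inner face at x = +158 mm). Black rubber floor 8 mm above the bench; an aluminium rail each side (inner faces at y = -56 and +56 mm, tops 28 mm above the bench).
- stop_face (a point): Point on the inner face of the green end stop, mid-width, at floor height; axes as the cradle's.
- blue_magazine: Blue magazine of the same shape (62 x 62 x 170 mm), standing loose on the bench beside the cradle; to be left alone. Origin: centre of its foot.
- steel_die: Round steel press die, 88 mm across, 60 mm tall, loose on the bench beside the cradle; to be left alone. Origin: centre of its underside.
- badge_stack: Stack of badges joined in one piece, 58 mm across, 24 mm tall, loose on the bench beside the cradle; to be left alone. Origin: centre of its underside.
Things that resemble listed ones, but are neither listed nor needed, are in the scene too. Leave any yellow look-alike of the orange_magazine alone.

How it is judged:
By the outcome, as a careful person would: the job done as asked, in the order asked, and still so for the second after the job is handed in, with the robot touching nothing.
It also fails if it takes over 51 s, if anything falls off the work surface, if the arm or the gripper's body presses on something with over 40 N, if the wrist force passes 120 N, or if a joint passes its speed limit or range.

## Working session

There is one attempt and no reset: what is moved stays moved. The work goes in short steps, Python scripts to look and compute and a tool call to move; the robot and the scene stay as the last step left them, time stands still between calls to the robot, and variables do not carry over. Pictures are saved under pics/ and viewed, about 8 in all and at most 12, crops included, and the job is handed in when it is done.

Besides the shell and the picture viewer there is one more tool, called after "Request:" in YAML: its name, and indented under it one key for each argument. apply_moves: Moves the arm, as the interface text tells. Its arguments: {"type":"object","properties":{"fingers":{"type":"array","items":{"type":"number"}},"dp":{"type":"array","items":{"type":"array","items":{"type":"number"}}},"yaw":{"type":"array","items":{"type":"number"}}},"required":["fingers","dp","yaw"]}

```bash
mkdir -p pics; cat > h.py <<'E'
from bench import *
import numpy as np, cv2
def snap(n,f):
    d=get_image(n); cv2.imwrite(f'pics/{f}.png',d['color']); np.savez(f'pics/{f}.npz',**d); return d
def load(f): return np.load(f'pics/{f}.npz')
def ray(d,u,v,z):
    M=np.array(d['camera_from_world']);R=M[:3,:3];t=M[:3,3]
    c=-R.T@t; r=R.T@np.linalg.solve(np.array(d['mtx']),[u,v,1.])
    return c+r*(z-c[2])/r[2]
def proj(d,p):
    M=np.array(d['camera_from_world']);q=np.array(d['mtx'])@(M[:3,:3]@np.array(p,float)+M[:3,3]);return q[:2]/q[2]
E
python3 - <<'E'
from h import *
s=read_state();print(s)
for n in('top','side'):
    d=snap(n,n+'0');M=np.array(d['camera_from_world']);print(n,-M[:3,:3].T@M[:3,3],M[2,:3])
E
```

```text
{'clock': 0.0, 'joints': array([ 1.60064477e+00,  3.85553715e-01,  6.61183474e-03, -5.26289873e-04,
       -1.19400677e+00, -2.58604332e-01]), 'joint_vel': array([ 0.00075698,  0.00060406, -0.00099357,  0.00033552,  0.000321  ,
        0.00033052]), 'joint_efforts': array([ 9.02425600e-04, -3.92294025e+01,  1.88399023e+01,  4.18621033e+00,
       -4.71887222e-03,  5.59593886e-06]), 'position': array([141.6415963 , 608.51885922, 403.61336042]), 'ee_rot': array([ 9.93454281e-01, -1.14225098e-01, -8.73685340e-05,  1.10014021e-03]), 'contact_force': array([ 0.41472498,  0.08978512, -0.12365182]), 'wrist_torque': array([-0.02327195, -0.06857327, -0.00536186]), 'gripper_width': 85.46401329375435}
top [ 423.75543966   30.28269411 1097.69185824] [ 0.1099264   0.00762418 -0.99391049]
side [455.24992145 661.54830397 612.2100071 ] [ 0.09764885 -0.78484846 -0.61194574]
```

View pics/top0.png

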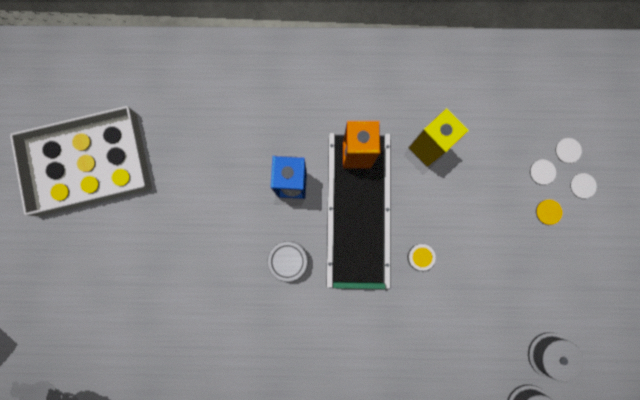

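View pics/side0.png

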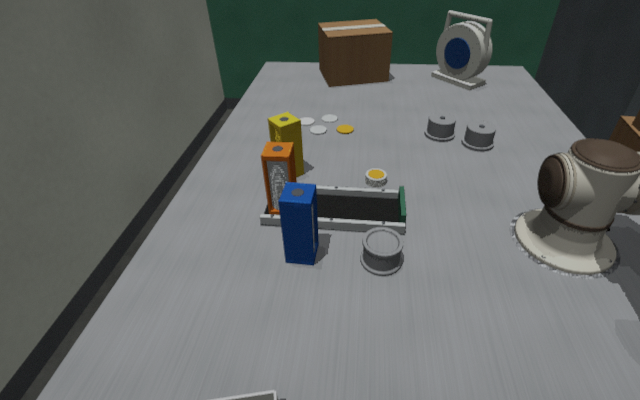

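Top view: orange magazine at (362,137), top face (363,130); look-alikes are the yellow one at (446,130) and the blue one at (289,175). I choose the orange one, standing in the cradle (328–390, 135–289), with the green stop at the bottom (358,286), towards the robot. The side view agrees: orange (279,180), yellow (285,145), blue (299,225). Next is a close crop to check it.

```bash
python3 - <<'E'
from h import *
d=load('top0')
c=d['color'][105:305,260:480]; cv2.imwrite('pics/c1.png',cv2.resize(c,None,fx=3,fy=3,interpolation=cv2.INTER_CUBIC)[:600])
for uv,z in [((329,135),28),((390,135),28),((328,288),28),((390,289),28)]: print(uv,ray(d,*uv,z).round(1))
E
```

```text
(329, 135) [685.   10.2  28. ]
(390, 135) [ 686.1 -125.2   28. ]
(328, 288) [349.8   9.9  28. ]
(390, 289) [ 349.1 -123.    28. ]
```

View pics/c1.png

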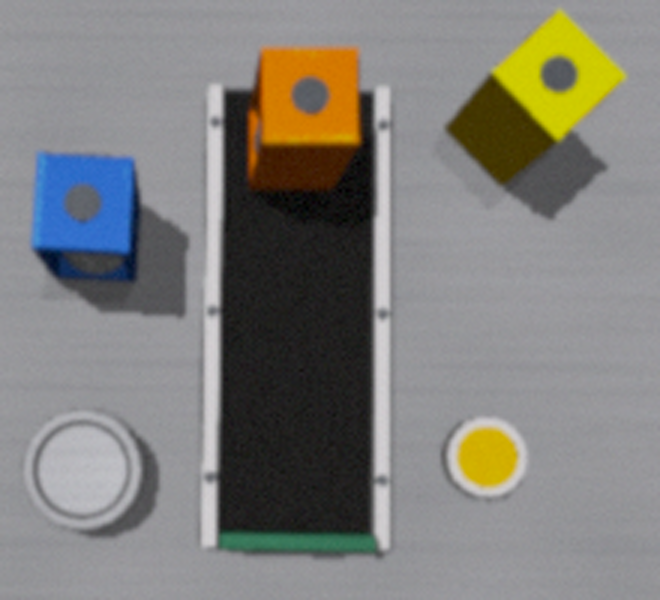

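The crop confirms it: orange magazine, top face (263,47)-(359,142) in crop pixels, with a side window on the left. The cradle corners are clear and the green stop is at the bottom. Now measuring.

```bash
python3 - <<'E'
from h import *
d=load('top0')
def m(l,pts,z): print(l,[ray(d,260+u/3-.33,105+v/3-.33,z)[:2].round(1).tolist() for u,v in pts])
m('rail',[(208,85),(390,88),(202,548),(390,550)],28)
m('stop top edge inner',[(220,532),(377,534)],58); m('same z50',[(220,532),(377,534)],50)
m('orange top',[(263,47),(358,48),(359,142),(260,138)],178)
m('orange foot front',[(249,187),(335,190)],8)
m('blue top',[(36,153),(133,157),(137,248),(33,247)],170)
m('yellow top',[(562,10),(625,75),(558,142),(493,74)],170)
m('die',[(83,470)],60); m('badge',[(487,456)],24)
s=load('side0')
print(proj(s,[660,-60,178]),proj(s,[660,-60,8]))
E
```

```text
rail [[689.5, 10.2], [688.4, -124.5], [351.2, 12.1], [351.2, -122.3]]
stop top edge inner [[364.3, 0.1], [364.1, -109.0]]
same z50 [[363.9, -0.1], [363.6, -110.1]]
orange top [[677.3, -21.9], [677.1, -82.5], [616.2, -82.9], [618.2, -20.2]]
orange foot front [[616.7, -21.4], [615.0, -85.8]]
blue top [[608.9, 122.5], [606.8, 60.4], [548.2, 57.2], [548.2, 123.2]]
yellow top [[705.5, -215.1], [663.0, -254.6], [618.9, -210.9], [663.0, -170.0]]
die [[406.2, 96.1]]
badge [[418.6, -193.3]]
[271.929441   145.34849349] [278.89052279 203.64805102]
```

Request:
apply_moves:
  fingers: [0.6,0.6,0.6,0.6,0.6,0.6,0.6,0.6,0.6,0.6]
  dp:
    - [2,-2.5,3]
    - [5,-6,5]
    - [8.5,-9.5,5]
    - [11.5,-13,5]
    - [15,-17,5]
    - [18,-20.5,5]
    - [21,-24,5]
    - [24.5,-27.5,5]
    - [27.5,-31,5]
    - [30.5,-35,5]
  yaw: [1,2,4,5,6,8,9,10,12,13]

```text
clock: 1.1
position: [447.6, 257.1, 453.4]
ee_rot: [1.0, -0.0, -0.0, 0.001]
contact_force: [0.4, 0.6, -0.1]
gripper_width: 33.8
```

Request:
apply_moves:
  fingers: [0.6,0.6,0.6,0.6,0.6,0.6,0.6,0.6,0.6,0.6]
  dp:
    - [3,-3.5,0]
    - [6,-7,0]
    - [9,-10.5,0]
    - [12.5,-14,0]
    - [15.5,-17.5,0]
    - [18.5,-21,0]
    - [22,-24.5,0]
    - [25,-28,0]
    - [27.7,-31,0]
    - [27.7,-31,0]
  yaw: [0,0,0,0,0,0,0,0,0,0]

```text
clock: 2.1
position: [726.9, -56.9, 449.8]
ee_rot: [1.0, -0.003, -0.002, 0.001]
contact_force: [0.0, 0.2, -0.4]
gripper_width: 34.2
```

Request:
apply_moves:
  fingers: [0.6,0.6,0.6,0.6,0.6,0.6]
  dp:
    - [0,0.4,-3]
    - [0,0.4,-6]
    - [0,0.4,-9.5]
    - [0,0.4,-12.8]
    - [0,0.4,-12.8]
    - [0,0.4,-12.8]
  yaw: [0,0,0,0,0,0]

```text
clock: 2.7
position: [727.0, -52.6, 321.9]
ee_rot: [1.0, -0.003, -0.002, 0.002]
contact_force: [0.4, -0.5, 2.0]
gripper_width: 34.3
```

```bash
python3 - <<'E'
from h import *
s=snap('side','side1'); t=snap('top','top1')
a=cv2.resize(s['color'][60:260,180:440],None,fx=2,fy=2); b=cv2.resize(t['color'][60:300,260:480],None,fx=1.6667,fy=1.6667)
b=b[:400]; cv2.imwrite('pics/c2.png',np.hstack([a[:400],b[:, :280]]))
E
```

```text
(no output)
```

View pics/c2.png

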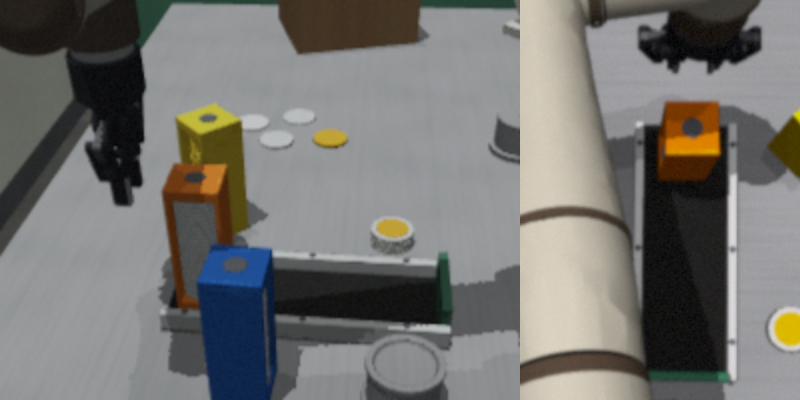

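The crop shows the fingertips at about (122,200), behind the orange magazine (top 197,178) and slightly below its top. In the top view the fingers straddle the magazine's centreline, and the yellow one is well clear. Starting the tipping push.

Request:
apply_moves:
  fingers: [0.6,0.6,0.6,0.6,0.6,0.6,0.6]
  dp:
    - [-1.5,0,0]
    - [-2.8,0,0]
    - [-3.4,0,0]
    - [-3.8,0,0]
    - [-4.2,0,0]
    - [-4.6,0,0]
    - [-5,0,0]
  yaw: [0,0,0,0,0,0,0]

```text
clock: 3.5
position: [677.7, -52.7, 325.1]
ee_rot: [1.0, -0.003, 0.001, 0.002]
contact_force: [1.3, -0.8, 1.2]
gripper_width: 34.0
```

```bash
python3 - <<'E'
from h import *
d=load('side1'); print(proj(d,[727,-52,150]),proj(d,[716,-35,150]))
print(read_state()['contact_force'])
a=snap('side','side2')
h=lambda i:cv2.inRange(cv2.cvtColor(i,cv2.COLOR_BGR2HSV),(5,150,80),(18,255,255))
for i in (load('side0')['color'],a['color']):
    m=h(i)[100:230,230:340];y,x=np.nonzero(m);print(x.min()+230,x.max()+230,y.min()+100,y.max()+100, np.mean(x[y<15+y.min()])+230)
E
```

```text
[243.88929154 156.56434601] [246.56101881 160.78147788]
[ 1.31750636 -0.80914569  1.21064294]
261 293 142 213 277.60382513661204
266 297 140 213 281.8187134502924
```

Tipping has begun: the top moved 4 px and the foot row is unchanged, with 1.3 N on the tool. Continuing past the balance point.

Request:
apply_moves:
  fingers: [0.6,0.6,0.6,0.6,0.6,0.6,0.6,0.6,0.6,0.6]
  dp:
    - [-0.6,0,-0.1]
    - [-1.2,0,-0.1]
    - [-1.8,0,-0.2]
    - [-2.4,0,-0.2]
    - [-3,0,-0.2]
    - [-3.6,0,-0.2]
    - [-4.2,0,-0.2]
    - [-4.6,0,-0.2]
    - [-4.8,0,-0.2]
    - [-4.8,0,-0.2]
  yaw: [0,0,0,0,0,0,0,0,0,0]

```text
clock: 4.55
position: [628.8, -52.7, 322.9]
ee_rot: [1.0, -0.003, 0.0, 0.002]
contact_force: [0.2, -0.6, 0.7]
gripper_width: 34.1
```

```bash
python3 - <<'E'
from h import *
s=snap('side','side3'); t=snap('top','top3')
a=cv2.resize(s['color'][60:260,180:440],None,fx=2,fy=2); b=cv2.resize(t['color'][60:300,260:480],None,fx=1.6667,fy=1.6667)
cv2.imwrite('pics/c3.png',np.hstack([a[:400],b[:400, :280]]))
E
```

```text
(no output)
```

View pics/c3.png

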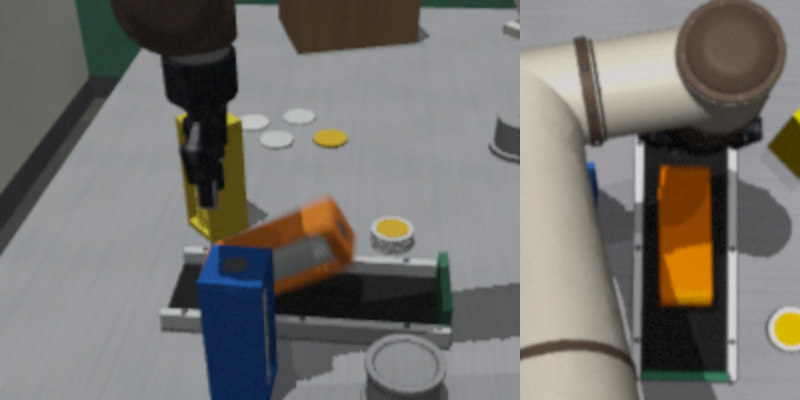

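The magazine is mid-fall towards the stop (top end at (335,230) in the crop), straight between the rails and clear of the fingers. Next: back off behind the foot, descend to mid-height, look.

Request:
apply_moves:
  fingers: [0.6,0.6,0.6,0.6,0.6,0.6,0.6,0.6,0.6]
  dp:
    - [1,0,0.5]
    - [3,0,0.5]
    - [5,0,0]
    - [5,-0.1,-3]
    - [5,-0.2,-6]
    - [5,-0.2,-9]
    - [5,-0.2,-11.8]
    - [5,-0.2,-11.8]
    - [5,-0.2,-11.8]
  yaw: [0,0,0,0,0,0,0,0,0]

```text
clock: 5.55
position: [679.6, -54.7, 204.9]
ee_rot: [1.0, -0.002, 0.0, 0.002]
contact_force: [1.1, -0.6, 0.7]
gripper_width: 34.1
```

```bash
python3 - <<'E'
from h import *
s=snap('side','side4'); t=snap('top','top4')
a=cv2.resize(s['color'][60:260,180:440],None,fx=2,fy=2); b=cv2.resize(t['color'][60:300,260:480],None,fx=1.6667,fy=1.6667)
cv2.imwrite('pics/c4.png',np.hstack([a[:400],b[:400, :280]]))
E
```

```text
(no output)
```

View pics/c4.png

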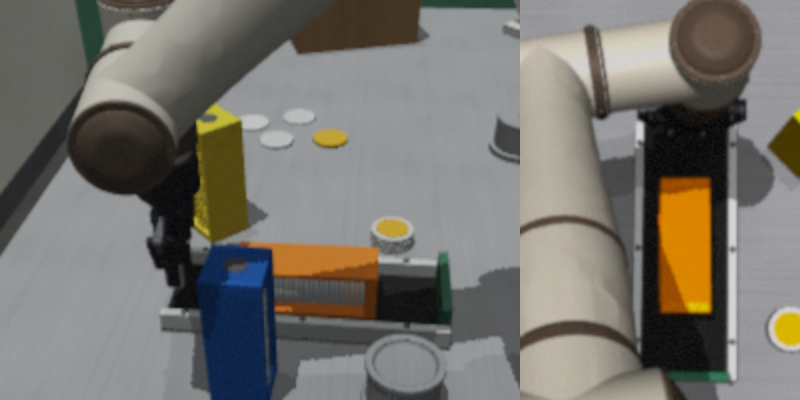

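It lies flat and straight between the rails, top end at crop (376,285), with a gap to the stop. The arm link passes near blue in the side view, so I check its clearance and the gap numerically.

```bash
python3 - <<'E'
from h import *
s=load('side4'); t=load('top4')
M=s['camera_from_world'];R=M[:3,:3];c=-R.T@M[:3,3]
r=R.T@np.linalg.solve(s['mtx'],[242,157,1.])
for y in(0,60,100,150): print(y,(c+r*(y-c[1])/r[1]).round())
m=cv2.inRange(cv2.cvtColor(t['color'],cv2.COLOR_BGR2HSV),(5,150,60),(22,255,255)); m[:,:320]=0;m[:,400:]=0;m[:120]=0;m[280:]=0
m=cv2.morphologyEx(m,cv2.MORPH_OPEN,np.ones((3,3)))
n,l,st,ce=cv2.connectedComponentsWithStats(m);i=1+np.argmax(st[1:,4]);p=cv2.boxPoints(cv2.minAreaRect(np.argwhere(l==i)[:,::-1].astype(np.float32)))
for q in p: print(q.round(1),ray(t,*q,70)[:2].round(1),ray(t,*q,8)[:2].round(1))
E
```

```text
0 [712.   0. 182.]
60 [688.  60. 221.]
100 [673. 100. 247.]
150 [653. 150. 280.]
[341.5 166.1] [607.8 -16.1] [618.9 -18.9]
[374.  165.5] [609.5 -84.7] [620.7 -91.7]
[375.3 246.8] [438.3 -87. ] [439.2 -94. ]
[342.8 247.3] [436.5 -19.5] [437.3 -22.5]
```

Clearance to blue is about 60 mm. The magazine spans x≈438–608 (170 mm ✓), so the gap to the stop is about 76 mm. Pushing.

Request:
apply_moves:
  fingers: [0.6,0.6,0.6,0.6,0.6,0.6,0.6,0.6,0.6,0.6]
  dp:
    - [-2,0.2,0]
    - [-4,0.2,0]
    - [-5.2,0.2,0]
    - [-6,0.2,0]
    - [-6.8,0.2,0]
    - [-7.6,0.2,0]
    - [-8.4,0.2,0]
    - [-9.2,0.2,0]
    - [-10,0.2,0]
    - [-10.5,0.2,0]
  yaw: [0,0,0,0,0,0,0,0,0,0]

```text
clock: 6.65
position: [576.9, -52.2, 209.0]
ee_rot: [1.0, -0.002, 0.006, 0.001]
contact_force: [6.1, 0.4, 3.5]
gripper_width: 33.9
```

Request:
apply_moves:
  fingers: [0.6,0.6,0.6,0.6,0.6,0.6,0.6]
  dp:
    - [-0.7,0,-0.2]
    - [-1.4,0,-0.3]
    - [-2.0,0,-0.3]
    - [-2.5,0,-0.3]
    - [-2.8,0,-0.3]
    - [-3,0,-0.3]
    - [-3,0,-0.3]
  yaw: [0,0,0,0,0,0,0]

```text
clock: 7.35
position: [549.3, -51.7, 208.2]
ee_rot: [1.0, -0.001, 0.011, 0.001]
contact_force: [5.2, 0.4, 4.6]
gripper_width: 34.2
```

Request:
apply_moves:
  fingers: [0.6,0.6,0.6,0.6,0.6]
  dp:
    - [-0.3,0,-0.2]
    - [-0.5,0,-0.2]
    - [-0.7,0,-0.2]
    - [-0.8,0,-0.2]
    - [-0.8,0,-0.2]
  yaw: [0,0,0,0,0]

```text
clock: 7.85
position: [543.2, -51.3, 207.9]
ee_rot: [1.0, -0.0, 0.014, 0.001]
contact_force: [5.2, 0.2, 4.6]
gripper_width: 34.3
```

```bash
python3 - <<'E'
from h import *
s=snap('side','side5'); t=snap('top','top5'); print(read_state()['contact_force'])
a=cv2.resize(s['color'][140:240,280:420],None,fx=4,fy=4,interpolation=cv2.INTER_CUBIC)[:, :500]; b=cv2.resize(t['color'][210:310,320:395],None,fx=4,fy=4,interpolation=cv2.INTER_CUBIC)
cv2.imwrite('pics/c5.png',np.hstack([a,b]))
E
```

```text
[4.96742399 0.44797862 4.83265718]
```

View pics/c5.png

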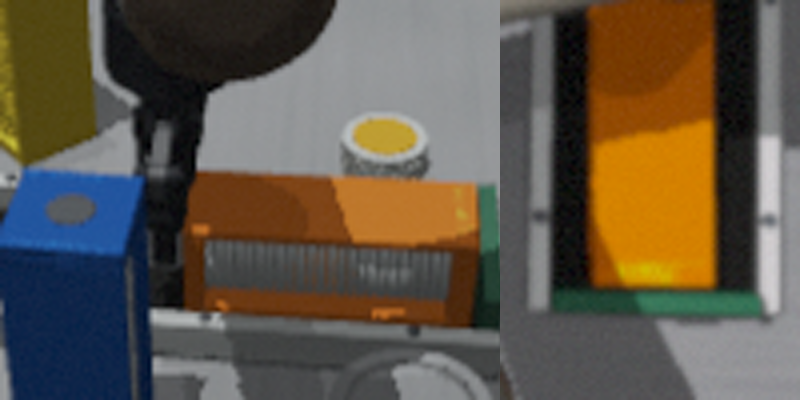

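The side crop shows the top end (475,250) nearly at the green stop (485,250), and the top crop shows it square to it. The force is still only sliding friction (5 N), so I push on until it rises.

Request:
apply_moves:
  fingers: [0.6,0.6,0.6,0.6,0.6]
  dp:
    - [-0.2,0,0]
    - [-0.4,0,0]
    - [-0.6,0,0]
    - [-0.6,0,0]
    - [-0.6,0,0]
  yaw: [0,0,0,0,0]

```text
clock: 8.45
position: [538.7, -51.2, 208.5]
ee_rot: [1.0, 0.0, 0.017, 0.001]
contact_force: [7.1, -0.3, -1.6]
gripper_width: 34.4
```

Request:
apply_moves:
  fingers: [0.6,0.6,0.6,0.6,0.6]
  dp:
    - [-0.2,0,0]
    - [-0.4,0,0]
    - [-0.6,0,0]
    - [-0.8,0,0]
    - [-0.8,0,0]
  yaw: [0,0,0,0,0]

```text
clock: 8.95
position: [535.8, -50.5, 211.1]
ee_rot: [1.0, 0.002, 0.026, -0.0]
contact_force: [15.5, -2.8, -0.8]
gripper_width: 34.2
```

The force has risen to 15.5 N and the tips have stopped: it is home. Backing off, then up.

Request:
apply_moves:
  fingers: [0.6,0.6,0.6,0.6,0.6,0.6,0.6,0.6,0.6,0.6]
  dp:
    - [1,0,0]
    - [3,0,0]
    - [6,0,0]
    - [9,0,0]
    - [9,0,3]
    - [9,0,7]
    - [9,0,11]
    - [9,0,15]
    - [9,0,19]
    - [9,0,19]
  yaw: [0,0,0,0,0,0,0,0,0,0]

```text
clock: 9.95
position: [625.6, -50.7, 407.0]
ee_rot: [1.0, 0.002, 0.03, -0.0]
contact_force: [0.9, -0.4, -0.2]
gripper_width: 34.5
```

```bash
python3 - <<'E'
from h import *
s=snap('side','side6'); t=snap('top','top6'); print(read_state()['contact_force'])
a=cv2.resize(s['color'][140:265,255:415],None,fx=3.1,fy=3.1,interpolation=cv2.INTER_CUBIC)
b=cv2.resize(t['color'][205:305,320:395],None,fx=3.87,fy=3.87,interpolation=cv2.INTER_CUBIC)
cv2.imwrite('pics/c6.png',np.hstack([a[:387],b[:387]]))
m=cv2.inRange(cv2.cvtColor(t['color'],cv2.COLOR_BGR2HSV),(5,150,60),(22,255,255)); m[:,:320]=0;m[:,400:]=0;m[:120]=0
m=cv2.morphologyEx(m,cv2.MORPH_OPEN,np.ones((3,3)))
n,l,st,ce=cv2.connectedComponentsWithStats(m);i=1+np.argmax(st[1:,4]);p=cv2.boxPoints(cv2.minAreaRect(np.argwhere(l==i)[:,::-1].astype(np.float32)))
for q in p: print(q.round(1),ray(t,*q,70)[:2].round(1))
E
```

```text
[-0.01549553 -0.12720482 -0.24095316]
[341. 200.] [535.4 -15.3]
[373. 200.] [536.1 -82.5]
[373. 283.] [363.9 -82. ]
[341. 283.] [363.2 -16. ]
```

View pics/c6.png

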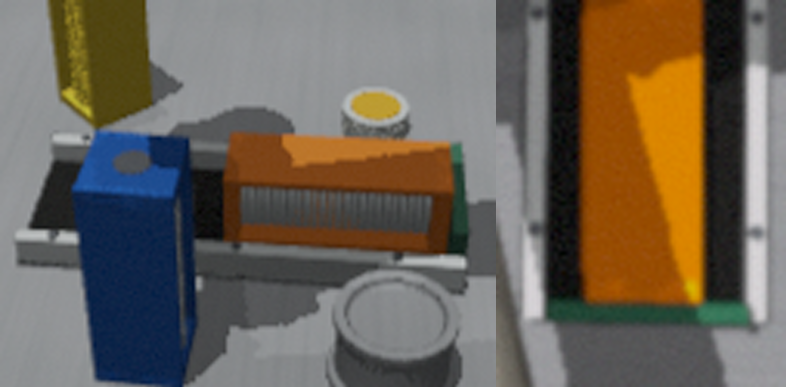

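The magazine lies flat and square, its top end touching the green stop in both views; it measures x≈363.5 against the stop face at 362–364. I check that the neighbours are unmoved, then hand in.

```bash
python3 - <<'E'
from h import *
a=load('side0')['color'];b=load('side6')['color']
for n,(u0,u1,v0,v1) in dict(blue=(275,325,215,268),die=(355,410,225,275),badge=(362,390,166,188)).items():
    w=b[v0:v1,u0:u1]; r=cv2.matchTemplate(a[v0-6:v1+6,u0-6:u1+6],w,cv2.TM_CCOEFF_NORMED); print(n,r.max().round(3),np.array(np.unravel_index(r.argmax(),r.shape))-6)
print(job_done())
E
```

```text
blue 0.968 [0 0]
die 0.966 [0 0]
badge 0.8 [0 0]
the job is handed in; nothing more can be done
None
```

The orange magazine now lies flat between the rails with its top end home against the green stop. I tipped it with the fingertips at about 150 mm height, let it fall by itself, then pushed its foot about 75 mm along the cradle. It was never pinched or lifted. The job was handed in at about 10 s.

**Last checks:**
- **Home against the stop:** the push force rose from about 5 N while sliding to 15.5 N at the stop. Afterwards the top end measured x≈363.5 mm. The stop face measured about 364 mm and should be at 362 mm from the cradle's size, so they agree within the 2 mm calibration.
- **Lying square:** both end edges are level to within 1 mm across the magazine, and it sits clear of both rails.
- **Neighbours:** the blue magazine, die and badge stack show no shift in the side view. The badge match was weaker (0.80, against 0.97 for the other two), probably because of the arm's shadow.
- **Robot clear:** the arm stood back with about 0 N contact force when the job was handed in.

No check failed. Late in the push the tool tilted about 3 degrees under load, with no visible effect on the magazine.

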